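# Set the onion keeper's door stay to its widest hole

## Robot

A 6-joint arm with a two-finger parallel gripper is mounted at the origin on a cart in front of the work surface, level with it; the furniture and walls round the work are solid. World frame = base frame: x ahead of the robot, y to its left, z up, the work surface at z = 0. Lengths are in m, angles in rad, forces in N, time in s.
With the tool pointing down it reaches from about 0.3 to 0.875 m from the base axis. Payload 6.4 kg.
Tool frame: the origin (TCP) lies midway between the tips of the shut fingers; the grasp point (between the pads) lies 19 mm behind it; z points along the fingers, y is the line along which they close (so a half turn about z gives the same grasp; the last joint's range is limited). The gripper opens to 85 mm and grips with 20 to 120 N. Pads are 22 mm wide; open, the fingers measure 114 mm over their backs; the gripper's body (76 mm by 85 mm) begins 54 mm behind the grasp point. The pads swing forward as they close: fully open they stand 13 mm farther back than shut.
Start: joints at [1.125, 0.181, 1.607, -0, 1.354, -0.206], TCP at [0.137, 0.559, 0.231] pointing down, gripper open.
Joint ranges: [-2.99, 2.99], [-0.89, 2.07], [0.3, 2.58], [-1.14, 4.28], [0, 2.63], [-3.12, 3.12]. Speed limits (rad/s): [2.57, 2.57, 3.01, 3.14, 3.14, 3.14].

## Interface

Orientations are given as a unit quaternion [x, y, z, w].
In Python, from workcell import monitor, viewer, workorder gives the robot as it stands. The module is installed in compiled form; this text tells all that it offers.
- The arm moves only by the tool move_arm, never from a script. Its arguments are lists of equal length, an entry for each row: "dp": the shift along the tool's x, y, z normalised to -1 to 1, where 1 is 100 mm, a list of three; "yaw": the turn about the tool's z normalised to -1 to 1, where 1 is 30 degrees. In form: {"dp": [[dx, dy, dz], ...], "yaw": [yaw, ...]}. A call has exactly 5 rows; each row shifts and turns the commanded pose from where the row before left it, along the tool's axes as they then stand; what a row does not reach is not made up. A row lasts 1/12 s, in which the tool goes at most 41.7 mm and 7.16 degrees, less where a joint would pass 70% of its speed; a pose out of reach is approached as far as the arm can. A call with a number of a shift or a turn outside -1 to 1 is refused whole. A call with a gripper value outside its range is refused whole. "grip" is the closure, from -1 (fully open) to 1 (shut), set as the call begins (left out, the last holds). The fingers move at their own pace and stop on an object; the grip force is fixed at half the most. Time passes only in rows, so rows that do not move let the fingers close, or fill a call up. It gives the time, the measured TCP pose, the force, the opening and the grip force at its end, in the units of the state.
- monitor.get_state(): the state, without advancing time (a new reading comes with each control period).
- viewer.read_camera(name): name is "side" or "top"; returns the picture (400x640x3 uint8, red, green, blue); there is no depth.
- viewer.get_calibration(name): a dict with "fx", "fy", "cx", "cy" (pixels), "k1" (the pictures are not rectified: a ray, as slopes to the right and down, at radius r is drawn at 1 + k1 r^2 times it, then the intrinsics apply), "cam_to_world" (4x4, takes a point from camera to world coordinates). Camera axes: x right, y down, z forward; pixel columns grow to the right and rows downward; lengths in m; the calibration is good to about 2 mm. A picture is of the moment at which its call begins. get_calibration takes no time and is no camera call.
- workorder.close_job(): hands the job in; it is judged then, once.
The state is a dict: "time_s": time; "joint_pos": joint angles; "joint_vel": joint speeds; "effort": joint torques, N m; "eef_pos": TCP position; "ee_rot": TCP orientation; "force": force on the tool from outside, world axes, zero at the start; "wrist_torque": the same for the moment, N m; "finger_gap": finger opening in m; "grasp_force": force on a finger pad.
Only numpy, scipy, OpenCV 4.12 (cv2) and the standard library are available. Lean on these libraries where they do the work, as an engineer would, in place of code of your own. Each camera call takes 0.05 s, during which the arm holds its last target. There are 200 camera calls.

## Task

The green vegetable keeper needs more air. Take the black upright handle of the flat steel stay on its roof, lift the stay off the brass pin, pull the door wider with it and drop the stay's last hole, the one farthest from the door, over the pin so that the stay lies flat on the roof again; then let go. Leave the stay of the white keeper alone.

Things in the scene. Friction and masses are not known exactly. Their poses are not given: they have to be found in the camera images.
- green_grip (a point): centre of the black upright handle on the green keeper's stay: a blade 34 mm long along the stay, 12 mm thick across it, reaching 22 mm below and 22 mm above this point. Pinch it across its thickness from above, here or up to 10 mm higher, fingertips clear of the steel plate 22 mm below. x points along the stay away from the door, y across it, z up. The door's post is at x = -60 mm.
- green_last_hole (a point): centre, at the underside, of the last hole of the green stay, 104 mm from the handle along x; the other holes are at 40 and 72 mm (the pin starts in that at 72), all 18 mm wide. Same axes as the handle. The stay: loose flat steel bar 198 x 30 x 6 mm, about 90 g. Its other end has an eye round a capped post on the door, so it lifts 39 mm at most; 20 to 35 mm clears the pin.
- green_pin (a point): foot of the brass pin, 8 mm wide and 16 mm high, fixed on the roof (130 mm above worktop) of the green keeper, a 180 mm wide cabinet. x: keeper's back, y: left. Its light door turns on a vertical axis at x = -71, y = +156 mm from here; the door's post is 110 mm from that axis, towards -y when shut, turning to -x as it opens: 0.45 rad at the start, about 0.75 in the last hole.
- white_grip (a point): centre of the handle of the white keeper's stay, the same as the green one's; to be left alone. Either keeper may stand on the left.

How it is judged:
By the outcome, as a careful person would: the job done as asked, in the order asked, and still so for the second after the job is handed in, with the robot touching nothing.
It also fails if it takes over 38 s, if anything falls off the work surface, if the arm or the gripper's body presses on something with over 40 N, if the wrist force passes 120 N, or if a joint passes its speed limit or range.

## Working session

There is one attempt and no reset: what is moved stays moved. The work goes in short steps, Python scripts to look and compute and a tool call to move; the robot and the scene stay as the last step left them, time stands still between calls to the robot, and variables do not carry over. Pictures are saved under pics/ and viewed, at most 10 in all, crops included, and the job is handed in when it is done.

Besides the shell and the picture viewer there is one more tool, called after "Emit:" as a command line: name --pt "numbers of a row" for each row, then --argument value for the rest. move_arm: Moves the arm, as the interface text tells. Its arguments: {"type":"object","properties":{"dp":{"type":"array","items":{"type":"array","items":{"type":"number","minimum":-1,"maximum":1}}},"yaw":{"type":"array","items":{"type":"number","minimum":-1,"maximum":1}},"grip":{"type":"number"}},"required":["dp","yaw"]}

```bash
mkdir -p pics
cat > h.py <<'E'
import numpy as np, cv2
from workcell import monitor, viewer, workorder
def K(n):
    c=viewer.get_calibration(n); return c,np.array(c["cam_to_world"])
def ray(n,u,v):
    c,T=K(n); xd=np.array([(u-c["cx"])/c["fx"],(v-c["cy"])/c["fy"]]); x=xd.copy()
    for _ in range(20): x=xd/(1+c["k1"]*(x@x))
    d=T[:3,:3]@np.array([*x,1]); return T[:3,3],d
def atz(n,u,v,z):
    o,d=ray(n,u,v); return o+d*(z-o[2])/d[2]
def proj(n,p):
    c,T=K(n); q=T[:3,:3].T@(np.array(p)-T[:3,3]); x=q[:2]/q[2]; x=x*(1+c["k1"]*(x@x))
    return np.array([c["fx"]*x[0]+c["cx"],c["fy"]*x[1]+c["cy"]])
def shot(n,f,crop=None,s=1):
    im=viewer.read_camera(n)[:,:,::-1]
    if crop: a,b,c,d=crop; im=im[b:d,a:c]
    cv2.imwrite("pics/"+f,cv2.resize(np.ascontiguousarray(im),None,fx=s,fy=s,interpolation=cv2.INTER_CUBIC))
def tri(ua,ub):
    o1,d1=ray("top",*ua);o2,d2=ray("side",*ub)
    A=np.array([d1,-d2]).T; t=np.linalg.lstsq(A,o2-o1,rcond=None)[0]
    a=o1+d1*t[0];b=o2+d2*t[1]; return (a+b)/2,np.linalg.norm(a-b)
E
python3 - <<'E'
from h import *
shot("top","t0.png");shot("side","s0.png")
for n in("top","side"):
    c,T=K(n);print(n,c["fx"],c["k1"],T.round(3).tolist())
s=monitor.get_state();print(s["eef_pos"],s["ee_rot"],s["time_s"],s["finger_gap"])
E
```

```text
top 367.74503655490815 0.0031000574412152677 [[-0.023, -0.997, 0.073, 0.466], [-1.0, 0.022, -0.007, -0.269], [0.005, -0.073, -0.997, 1.04], [0.0, 0.0, 0.0, 1.0]]
side 503.6069710746125 -0.14817143614638018 [[0.967, -0.168, 0.189, 0.388], [-0.253, -0.65, 0.717, -0.866], [0.002, -0.741, -0.671, 0.764], [0.0, 0.0, 0.0, 1.0]]
[0.13635617 0.55811835 0.23050709] [ 1.19616024e-01  9.92819944e-01 -7.12398425e-04 -2.41244523e-04] 0.1 0.0852499376557945
```

View pics/t0.png

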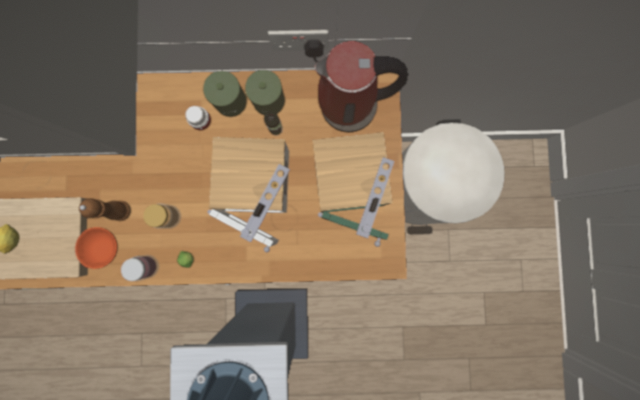

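View pics/s0.png

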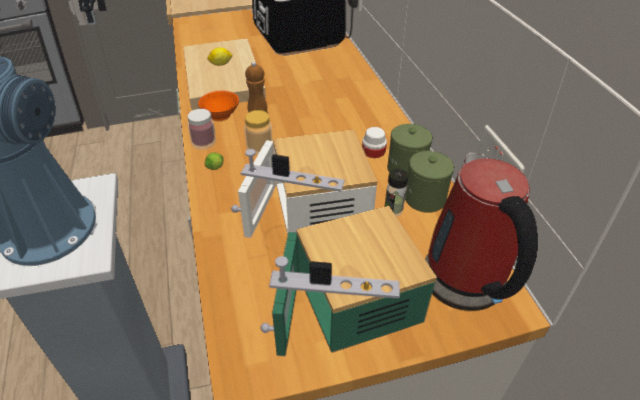

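Green keeper is on the right: handle about (373,209) in top and (320,272) in side. I'll enlarge both.

Run:
```python
from h import *
a=viewer.read_camera("top")[:,:,::-1][130:255,300:410];b=viewer.read_camera("side")[:,:,::-1][245:315,255:415]
A=cv2.resize(np.ascontiguousarray(a),None,fx=4,fy=4,interpolation=cv2.INTER_CUBIC);cv2.imwrite("pics/t1.png",A)
B=cv2.resize(np.ascontiguousarray(b),None,fx=5,fy=5,interpolation=cv2.INTER_CUBIC);cv2.imwrite("pics/s1.png",B)
```

```text
(no output)
```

View pics/t1.png

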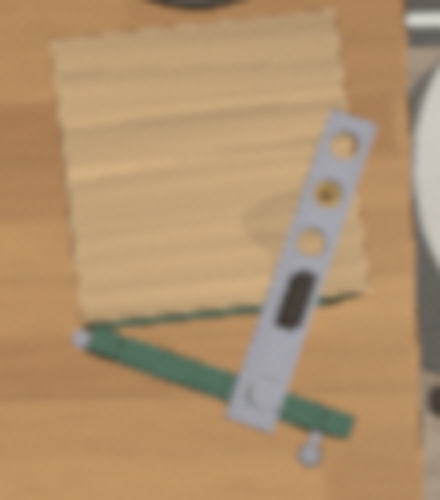

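View pics/s1.png

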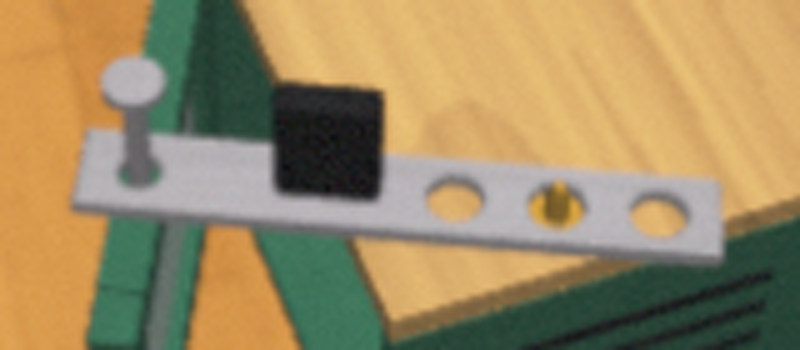

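Run:
```python
from h import *
t={'h1':(311,242),'h2':(328,193),'h3':(344,145),'eye':(262,393)}
s={'h1':(455,199),'h2':(558,205),'h3':(660,214),'eye':(140,172)}
P={}
for k in t:
    u=(t[k][0]/4+300-.4,t[k][1]/4+130-.4);v=(s[k][0]/5+255-.4,s[k][1]/5+245-.4)
    print(k,atz("top",*u,.136).round(4),atz("side",*v,.136).round(4),tri(u,v)[0].round(4))
    P[k]=(atz("top",*u,.136)+atz("side",*v,.136))[:2]/2
d=P['h3']-P['h1'];print(np.hypot(*d)); 
a=np.arctan2(d[1],d[0]);e=d/np.hypot(*d);c=(P['h1']+P['h2']+P['h3'])/3-72*e*.001
print("ang",a,"grip",c)
u=(297/4+300,300/4+130);print("handle top",atz("top",*u,.165), proj("side",[*c,.180]),"pred side handle top centre, seen",(330/5+255,92/5+245))
# keeper axis from roof front edge and right edges (top)
f=[atz("top",x/4+300,y/4+130,.13) for x,y in((85,320),(365,290),(50,42),(335,10))]
for q in f:print(q.round(3))
print(np.arctan2(*(f[0]-f[1])[[0,1]]))
```

```text
h1 [ 0.5577 -0.4052  0.136 ] [ 0.5566 -0.4069  0.136 ] [ 0.5575 -0.4054  0.1339]
h2 [ 0.588  -0.4167  0.136 ] [ 0.587  -0.4174  0.136 ] [ 0.5877 -0.4168  0.1351]
h3 [ 0.6178 -0.4277  0.136 ] [ 0.6167 -0.429   0.136 ] [ 0.6177 -0.4279  0.1343]
eye [ 0.4653 -0.372   0.136 ] [ 0.4635 -0.3716  0.136 ] [ 0.4644 -0.3719  0.1361]
0.06410246669558443
ang -0.3556958295859225 grip [ 0.51981517 -0.39205145]
handle top [ 0.51924702 -0.39222056  0.165     ] [320.63967024 263.74823205] pred side handle top centre, seen (321.0, 263.4)
[ 0.512 -0.265  0.13 ]
[ 0.527 -0.44   0.13 ]
[ 0.687 -0.247  0.13 ]
[ 0.704 -0.427  0.13 ]
-0.08435891986594822
```

```bash
cat > plan.py <<'E'
from h import *
from scipy.optimize import brentq
th=.095;R=np.array([[np.cos(th),-np.sin(th)],[np.sin(th),np.cos(th)]])
pin=np.array([.5873,-.4170])
hinge=pin+R@[-.071,.156]
post=lambda f:hinge+R@[-.11*np.sin(f),-.11*np.cos(f)]
def sol(L):
    f=brentq(lambda f:np.hypot(*(post(f)-pin))-L,.1,1.4);p=post(f);d=pin-p
    return f,p,np.arctan2(d[1],d[0]),p+d/np.hypot(*d)*.06
def tool(d,a):  # world shift -> tool axes (units of 100mm), tool x at angle a
    return np.array([d[0]*np.cos(a)+d[1]*np.sin(a), d[0]*np.sin(a)-d[1]*np.cos(a)])*10
E
python3 - <<'E'
from plan import *
for z,u,n in((.143,(327/4+300-.4,194/4+130-.4),"top"),(.146,(559/5+255-.4,183/5+245-.4),"side"),(.131,(558/5+255-.4,219/5+245-.4),"side")):print(n,atz(n,*u,z).round(4))
for L in(.132,.164,.168):print(L,[np.round(q,4) for q in sol(L)])
E
```

```text
top [ 0.5865 -0.4149  0.143 ]
side [ 0.5869 -0.4165  0.146 ]
side [ 0.5868 -0.419   0.131 ]
0.132 [np.float64(0.4519), array([ 0.4634, -0.3715]), np.float64(-0.3519), array([ 0.5197, -0.3922])]
0.164 [np.float64(0.7466), array([ 0.4351, -0.3559]), np.float64(-0.3818), array([ 0.4908, -0.3783])]
0.168 [np.float64(0.7845), array([ 0.4318, -0.3533]), np.float64(-0.3888), array([ 0.4874, -0.3761])]
```

Emit:
move_arm --pt "0 0 -0.3" --pt "-0.3 -0.2 -0.05" --pt "-0.3 -0.2 -0.05" --pt "-0.3 -0.2 -0.05" --pt "-0.3 -0.2 -0.05" --yaw '[0.22,0,0,0,0]' --grip -1

```text
time_s: 0.62
eef_pos: [0.2216, 0.4405, 0.2814]
ee_rot: [0.176, 0.984, -0.0, 0.0]
force: [1.5, -0.7, -0.8]
finger_gap: 0.0853
grasp_force: 0.0
```

Emit:
move_arm --pt "-0.3 -0.2 0" --pt "-0.3 -0.2 0" --pt "-0.3 -0.2 0" --pt "-0.3 -0.2 0" --pt "-0.3 -0.2 0" --yaw '[0,0,0,0,0]'

```text
time_s: 1.03
eef_pos: [0.3277, 0.2944, 0.2814]
ee_rot: [0.176, 0.984, 0.0, 0.0]
force: [0.6, 0.8, -0.1]
finger_gap: 0.0855
grasp_force: 0.0
```

Emit:
move_arm --pt "-0.3 -0.2 0" --pt "-0.3 -0.2 0" --pt "-0.3 -0.2 0" --pt "-0.3 -0.2 0" --pt "-0.3 -0.2 0" --yaw '[0,0,0,0,0]'

```text
time_s: 1.45
eef_pos: [0.4337, 0.1484, 0.2813]
ee_rot: [0.177, 0.984, 0.0, 0.0]
force: [1.4, 0.7, -0.7]
finger_gap: 0.0857
grasp_force: 0.0
```

Emit:
move_arm --pt "-0.18 -0.32 0" --pt "-0.18 -0.32 0" --pt "-0.18 -0.32 0" --pt "-0.18 -0.32 0" --pt "-0.18 -0.32 0" --yaw '[0,0,0,0,0]'

```text
time_s: 1.87
eef_pos: [0.4617, -0.0331, 0.2813]
ee_rot: [0.177, 0.984, 0.0, 0.0]
force: [0.5, 0.1, -0.1]
finger_gap: 0.0856
grasp_force: 0.0
```

Emit:
move_arm --pt "-0.18 -0.32 0" --pt "-0.18 -0.32 0" --pt "-0.18 -0.32 0" --pt "-0.18 -0.32 0" --pt "-0.18 -0.32 0" --yaw '[0,0,0,0,0]'

```text
time_s: 2.28
eef_pos: [0.4904, -0.2144, 0.2812]
ee_rot: [0.177, 0.984, 0.0, 0.0]
force: [0.2, -0.0, 0.7]
finger_gap: 0.0852
grasp_force: 0.0
```

Emit:
move_arm --pt "-0.18 -0.32 0" --pt "-0.18 -0.32 0" --pt "-0.18 -0.32 0" --pt "-0.18 -0.32 0" --pt "0 0 0" --yaw '[0,0,0,0,0]'

```text
time_s: 2.7
eef_pos: [0.5129, -0.3637, 0.2798]
ee_rot: [0.179, 0.984, -0.001, -0.0]
force: [-0.8, 0.9, 0.5]
finger_gap: 0.0849
grasp_force: 0.0
```

Run:
```python
from plan import *
s=monitor.get_state();q=s["ee_rot"];a=2*np.arctan2(q[1],q[0])
print(s["eef_pos"].round(4),"toolx",a,"need yaw",(a-(np.pi-.3557))/np.radians(30),"shift",tool(np.array([.5197,-.3921])-s["eef_pos"][:2],a),s["joint_pos"])
shot("side","s2.png",(230,150,430,320),4)
```

```text
[ 0.5129 -0.3637  0.2798] toolx 2.7818365739436968 need yaw -0.007746541503007672 shift [-0.16342398 -0.24195656] [-8.04307230e-01  2.64558282e-01  1.40866899e+00 -1.83711511e-03
  1.46799943e+00 -2.01515929e+00]
```

View pics/s2.png

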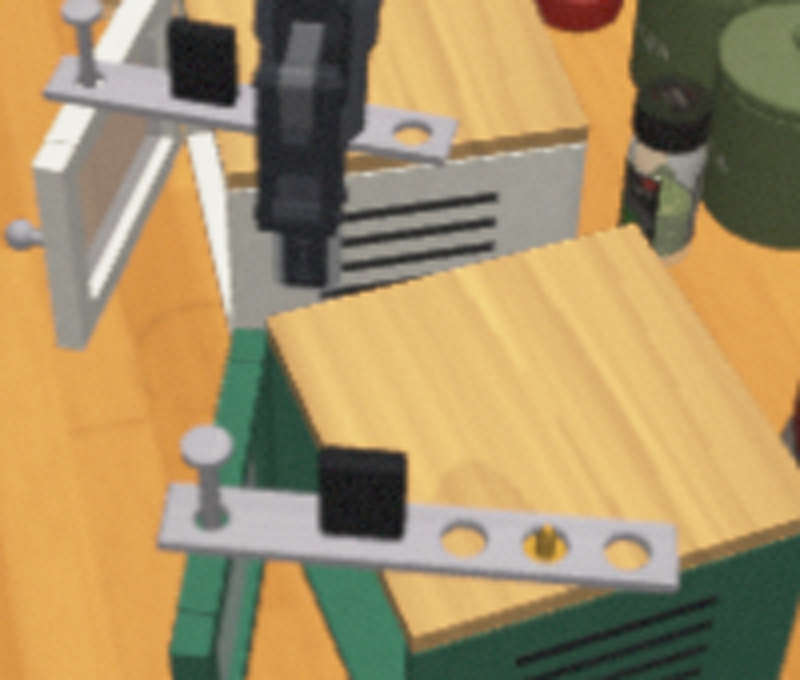

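The gripper hangs above and left of the handle, whose crop centre is (362,492). The stay is undisturbed, so I'll shift, descend and close.

Emit:
move_arm --pt "-0.16 -0.24 0" --pt "0 0 0" --pt "0 0 0.3" --pt "0 0 0.3" --pt "0 0 0" --yaw '[0,0,0,0,0]'

```text
time_s: 3.17
eef_pos: [0.5178, -0.3817, 0.2146]
ee_rot: [0.176, 0.984, 0.003, -0.004]
force: [-1.2, 0.2, -2.1]
finger_gap: 0.0857
grasp_force: 0.0
```

Emit:
move_arm --pt "0 0 0.2" --pt "0 0 0.2" --pt "0 0 0.2" --pt "0 0 0.12" --pt "0 0 0" --yaw '[0,0,0,0,0]'

```text
time_s: 3.58
eef_pos: [0.5193, -0.3837, 0.1472]
ee_rot: [0.176, 0.984, 0.001, -0.002]
force: [-0.1, -0.2, -0.2]
finger_gap: 0.0856
grasp_force: 0.0
```

Run:
```python
from plan import *
s=monitor.get_state();q=s["ee_rot"];a=2*np.arctan2(q[1],q[0])
print(s["eef_pos"].round(4),"toolx",a,"shift",tool(np.array([.5197,-.3921])-s["eef_pos"][:2],a))
shot("side","s3.png",(230,170,430,320),4)
```

```text
[ 0.5193 -0.3837  0.1472] toolx 2.7872729159384324 shift [-0.03336307 -0.0774787 ]
```

View pics/s3.png

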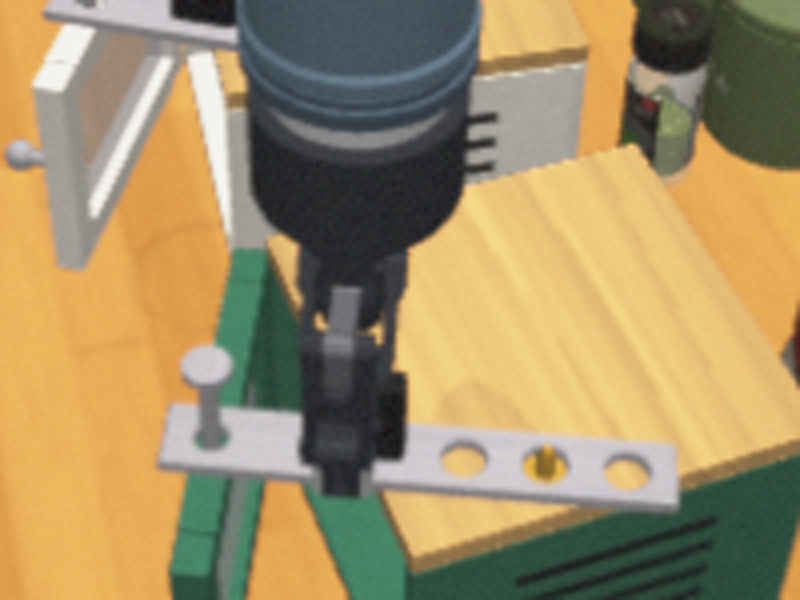

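The fingers straddle the handle, 8 mm off across it. I'll correct that and close.

Emit:
move_arm --pt "-0.04 -0.08 0" --pt "0 0 0" --pt "0 0 0" --pt "0 0 0" --pt "0 0 0" --yaw '[0,0,0,0,0]'

```text
time_s: 4.05
eef_pos: [0.5215, -0.3949, 0.15]
ee_rot: [0.177, 0.984, -0.0, 0.0]
force: [0.1, 0.4, -0.3]
finger_gap: 0.0852
grasp_force: 0.0
```

Emit:
move_arm --pt "0 0 0" --pt "0 0 0" --pt "0 0 0" --pt "0 0 0" --pt "0 0 0" --yaw '[0,0,0,0,0]' --grip 1

```text
time_s: 4.47
eef_pos: [0.5212, -0.3945, 0.1492]
ee_rot: [0.177, 0.984, 0.0, -0.0]
force: [-0.4, -0.3, 0.0]
finger_gap: 0.0259
grasp_force: 0.0
```

Emit:
move_arm --pt "0 0 0" --pt "0 0 0" --pt "0 0 0" --pt "0 0 0" --pt "0 0 0" --yaw '[0,0,0,0,0]'

```text
time_s: 4.88
eef_pos: [0.5213, -0.3945, 0.1493]
ee_rot: [0.177, 0.984, 0.0, -0.0]
force: [0.1, 0.1, -0.7]
finger_gap: 0.0109
grasp_force: 59.8
```

Emit:
move_arm --pt "0 0 -0.07" --pt "0 0 -0.07" --pt "0 0 -0.07" --pt "0 0 -0.06" --pt "0 0 0" --yaw '[0,0,0,0,0]'

```text
time_s: 5.3
eef_pos: [0.5221, -0.3952, 0.1787]
ee_rot: [0.177, 0.984, -0.001, 0.001]
force: [0.4, 0.5, -0.8]
finger_gap: 0.0111
grasp_force: 59.8
```

Run:
```python
from plan import *
s=monitor.get_state();q=s["ee_rot"];a=2*np.arctan2(q[1],q[0])
f,p,an,g=sol(.164); print(f,an,g)
print(s["eef_pos"].round(4),s["force"],"toolx",a,"shift to rest",tool(g-s["eef_pos"][:2],a),"yaw",(a-(np.pi+an))/np.radians(30))
shot("side","s4.png",(230,170,430,320),4)
```

```text
0.7466482637066194 -0.38178256815458467 [ 0.4907878  -0.37825217]
[ 0.5221 -0.3952  0.1787] [ 0.37667424  0.49711165 -0.77089489] toolx 2.7865707323794915 shift to rest [0.35274414 0.04995328] yaw 0.05110907089823583
```

View pics/s4.png

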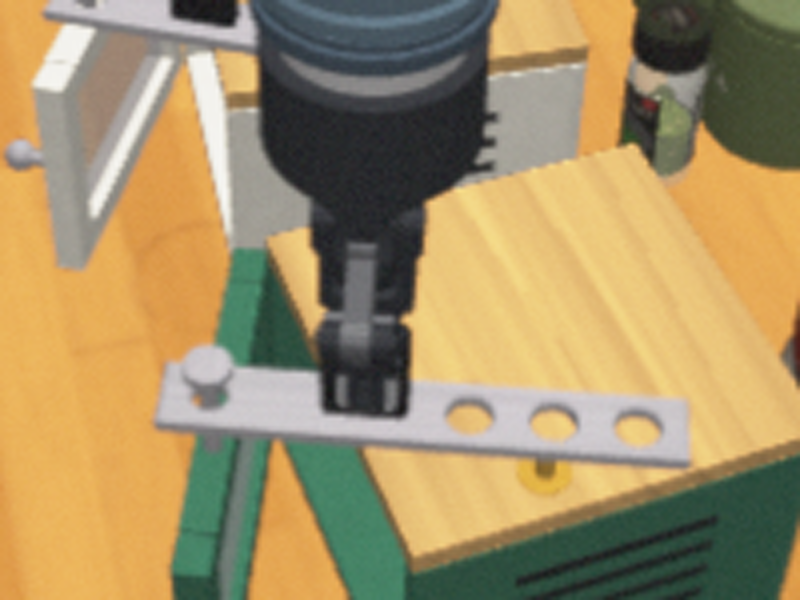

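The stay is up, with pin (545,470) clear of the plate and the eye below the cap. Next, pull the door wider.

Emit:
move_arm --pt "0.05 0.005 0" --pt "0.05 0.005 0" --pt "0.05 0.005 0" --pt "0.05 0.005 0" --pt "0.05 0.005 0" --yaw '[0.01,0.01,0.01,0.01,0.01]'

```text
time_s: 5.77
eef_pos: [0.498, -0.3829, 0.1759]
ee_rot: [0.19, 0.982, 0.0, -0.0]
force: [0.8, 0.1, -1.8]
finger_gap: 0.0109
grasp_force: 59.7
```

Emit:
move_arm --pt "0.05 0.005 0" --pt "0.03 0.005 0" --pt "0 0 0" --pt "0 0 0" --pt "0 0 0" --yaw '[0,0,0,0,0]'

```text
time_s: 6.18
eef_pos: [0.4918, -0.3796, 0.1764]
ee_rot: [0.189, 0.982, -0.0, 0.0]
force: [-0.4, 0.8, -0.4]
finger_gap: 0.0112
grasp_force: 59.7
```

Emit:
move_arm --pt "0 0 0" --pt "0 0 0" --pt "0 0 0" --pt "0 0 0" --pt "0 0 0" --yaw '[0,0,0,0,0]'

```text
time_s: 6.6
eef_pos: [0.4918, -0.3794, 0.1762]
ee_rot: [0.189, 0.982, 0.0, -0.0]
force: [-0.5, -1.0, -1.1]
finger_gap: 0.0112
grasp_force: 59.7
```

Run:
```python
from plan import *
s=monitor.get_state();q=s["ee_rot"];a=2*np.arctan2(q[1],q[0])
print(s["eef_pos"].round(4),s["force"],"toolx",a,"shift",tool(np.array([.4918,-.3802])-s["eef_pos"][:2],a))
a=viewer.read_camera("top")[:,:,::-1][150:250,330:410];b=viewer.read_camera("side")[:,:,::-1][235:310,260:410]
A=cv2.resize(np.ascontiguousarray(a),(320,400),interpolation=cv2.INTER_CUBIC)
B=cv2.resize(np.ascontiguousarray(b),(480*5//5*1,240),interpolation=cv2.INTER_CUBIC)
B=cv2.copyMakeBorder(B,0,160,0,0,cv2.BORDER_CONSTANT)
cv2.imwrite("pics/c5.png",np.hstack([A,B]))
```

```text
[ 0.4918 -0.3794  0.1762] [-0.47767743 -1.01895182 -1.10246856] toolx 2.7605207966506313 shift [-0.00301981 -0.00744158]
```

View pics/c5.png

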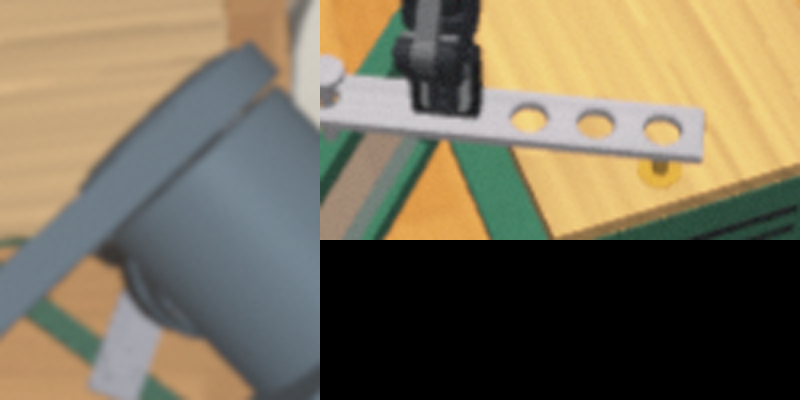

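The last hole, at crop (662,130), stands over the pin at (659,172). I'll check its position numerically.

Run:
```python
from plan import *
for x,y in((662,130),(596,123.5),(529,118)):print(atz("side",(x-320)/3.2+260-.35,y/3.2+235-.35,.163).round(4))
print("pin foot",atz("side",(659-320)/3.2+260-.35,172/3.2+235-.35,.1305).round(4))
```

```text
[ 0.5853 -0.4181  0.163 ]
[ 0.556  -0.4062  0.163 ]
[ 0.526  -0.3949  0.163 ]
pin foot [ 0.5861 -0.4184  0.1305]
```

Aligned within about 1 mm, so I'll lower it.

Emit:
move_arm --pt "0 0 0.06" --pt "0 0 0.06" --pt "0 0 0.05" --pt "0 0 0.05" --pt "0 0 0" --yaw '[0,0,0,0,0]'

```text
time_s: 7.12
eef_pos: [0.491, -0.3786, 0.1524]
ee_rot: [0.189, 0.982, 0.001, -0.001]
force: [-0.3, 0.2, -1.5]
finger_gap: 0.0113
grasp_force: 59.7
```

Emit:
move_arm --pt "0 0 0.02" --pt "0 0 0.02" --pt "0 0 0" --pt "0 0 0" --pt "0 0 0" --yaw '[0,0,0,0,0]'

```text
time_s: 7.53
eef_pos: [0.4919, -0.3795, 0.1505]
ee_rot: [0.189, 0.982, -0.0, 0.0]
force: [-0.1, -0.1, -1.3]
finger_gap: 0.0106
grasp_force: 59.7
```

Run:
```python
from h import *
s=monitor.get_state();print(s["eef_pos"].round(4),s["force"])
shot("side","s6.png",(260,235,410,310),4)
```

```text
[ 0.4919 -0.3795  0.1505] [-0.10725585 -0.12578305 -1.29650997]
```

View pics/s6.png

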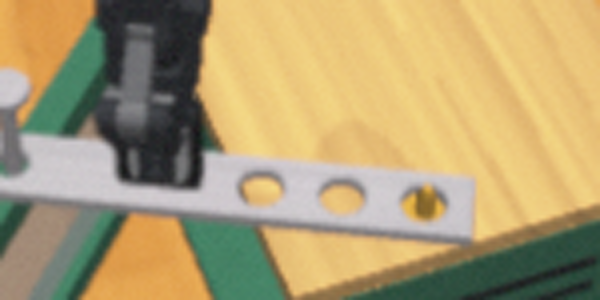

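The pin (425,203) is through the last hole, with about 1 mm left to go. I'll lower that, open and rise.

Emit:
move_arm --pt "0 0 0.01" --pt "0 0 0" --pt "0 0 0" --pt "0 0 0" --pt "0 0 0" --yaw '[0,0,0,0,0]'

```text
time_s: 8.0
eef_pos: [0.4918, -0.3794, 0.1493]
ee_rot: [0.189, 0.982, -0.0, 0.0]
force: [0.3, 0.3, -0.6]
finger_gap: 0.0107
grasp_force: 59.8
```

Emit:
move_arm --pt "0 0 0" --pt "0 0 0" --pt "0 0 0" --pt "0 0 0" --pt "0 0 0" --yaw '[0,0,0,0,0]' --grip -1

```text
time_s: 8.42
eef_pos: [0.4918, -0.3794, 0.1494]
ee_rot: [0.189, 0.982, -0.0, 0.0]
force: [0.5, -0.9, 0.3]
finger_gap: 0.071
grasp_force: 0.0
```

Emit:
move_arm --pt "0 0 0" --pt "0 0 0" --pt "0 0 0" --pt "0 0 -0.1" --pt "0 0 -0.1" --yaw '[0,0,0,0,0]'

```text
time_s: 8.83
eef_pos: [0.4914, -0.379, 0.1694]
ee_rot: [0.189, 0.982, 0.0, -0.001]
force: [-1.0, -0.4, 0.2]
finger_gap: 0.0851
grasp_force: 0.0
```

Emit:
move_arm --pt "0 0 -0.2" --pt "0 0 -0.3" --pt "0 0 -0.3" --pt "0 0 -0.2" --pt "0 0 0" --yaw '[0,0,0,0,0]'

```text
time_s: 9.25
eef_pos: [0.4938, -0.3816, 0.2771]
ee_rot: [0.189, 0.982, -0.003, 0.005]
force: [-0.6, -0.9, 0.4]
finger_gap: 0.0852
grasp_force: 0.0
```

Run:
```python
from h import *
s=monitor.get_state();print(s["eef_pos"].round(4),s["force"])
shot("side","s7.png",(230,120,430,320),3)
```

```text
[ 0.4938 -0.3816  0.2771] [-0.60021269 -0.92508509  0.43796951]
```

View pics/s7.png

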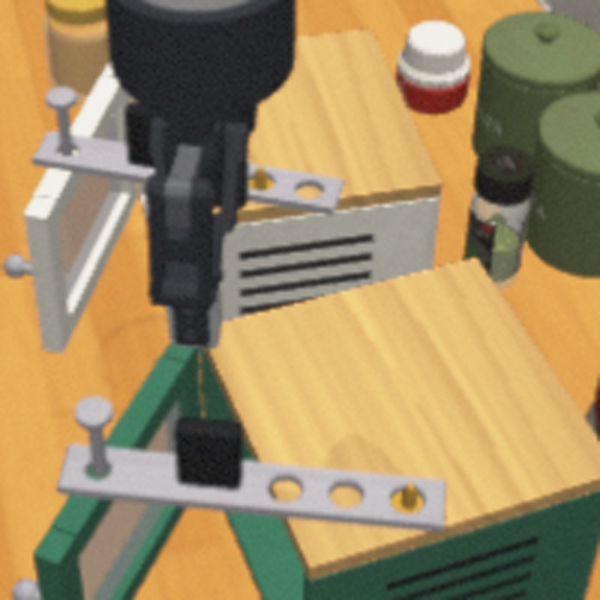

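The stay lies flat with the pin (408,497) in its last hole. The gripper is clear and the white stay is untouched.

```bash
python3 -c "
from h import *
print(workorder.close_job())"
```

```text
the job is handed in; nothing more can be done
None
```

The green keeper's door is open wider, its stay lies flat with the last hole over the pin, the handle is released, and the white keeper's stay was left alone; the job was handed in at about 9.3 s, with no verdict shown.

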